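# Dip the brush on the sprung plate and stand it back in the mug

## Task

Take the flat green-handled brush out of the striped mug and dip its bristle tip into the open blue pot, pressing lightly on the sprung brass plate somewhere inside (its level changes from day to day, so feel for it) for about half a second, never hard. Then lift it out and stand it back in the mug, bristles down and leaning safely against the rim rather than balanced straight up, with the mug upright about where it was. Leave the paint jars, the sanding block and the tape measure where they are.

Things in the scene. Friction and masses are not known exactly. Their poses are not given: they have to be found in the camera images.
- brush: flat brush, 50 g, at first leaning bristles down in the mug, about 33 deg from vertical. Origin at mid-length on one flat face. y runs along it to the handle end (+108 mm; bristle end -106), x across its width, z through its thickness (0 to 12 mm). Bristles and ferrule 42 mm wide, 12 thick (y -106 to -31); handle 10 thick (z 1 to 11), tapering from 36 wide at y -30 to 16 at y +104
- brush_tip (a point): middle of the bristle end of the brush (y = -106 mm); axes as the brush
- brush_handle (a point): centre of the handle at y = +75 mm, 181 mm from the bristle end, a good place to grip (about 20 mm wide, 10 mm thick there); axes as the brush
- mug: white mug with dark stripes, loose, 240 g, 90 mm high, outer diameter 86 mm, about 70 mm clear inside, inner floor 7 mm above the bench. Origin on its underside, 17 mm from the cup's axis towards the handle; own y points from the origin to the cup's axis, away from the handle, which reaches to y = -60 mm; z up
- mug_mouth (a point): centre of the mug's mouth, at rim height 90 mm
- mug_floor (a point): centre of the mug's inner floor
- dip_pot: open round blue steel pot fixed to the bench on a dark flange (112 mm diameter, 5 mm thick). Outer diameter 80 mm, inner 74 mm, 90 mm high. Origin at the centre of its underside, z up
- pot_mouth (a point): centre of the pot's mouth, at rim height 90 mm
- dip_insert: foot of the dip mechanism, fixed in the pot's bottom on its axis; origin 8 mm above the bench. It carries a round perforated brass plate, 69 mm diameter, on a spring; the plate's face rests level at an unknown height 27 to 63 mm above the bench, different every time. It gives about 1 mm per N for 6 mm, then is hard
- paint_green: closed green paint jar with white lid, loose, to be left alone; 47 mm diameter, 50 mm high; origin at the centre of its underside
- paint_red: closed red paint jar with white lid, loose, to be left alone; 47 mm diameter, 50 mm high; origin at the centre of its underside
- sanding_block: brown sanding block, loose, to be left alone; 60x112x36 mm; origin at the centre of its underside
- tape_measure: yellow and black tape measure, loose, to be left alone; 35x85x62 mm; origin at the centre of its underside

How it is judged:
By the outcome, as a careful person would: the job done as asked, in the order asked, and still so for the second after the job is handed in, with the robot touching nothing.
It also fails if it takes over 58 s, if anything falls off the work surface, if the arm or the gripper's body presses on something with over 40 N, if the wrist force passes 120 N, or if a joint passes its speed limit or range.

## Robot

A 7-joint arm with a two-finger parallel gripper is mounted at the origin on a cart in front of the work surface, level with it; the furniture and walls round the work are solid. World frame = base frame: x ahead of the robot, y to its left, z up, the work surface at z = 0. Lengths are in m, angles in rad, forces in N, time in s.
With the tool pointing down it reaches from about 0.4 to 0.85 m from the base axis. Payload 10.4 kg.
Tool frame: the origin (TCP) lies between the finger pads; the fingertips stand 19 mm ahead of it and the grasp point (between the pads) is the TCP (manip.tips_ahead is the distance from the TCP to the fingertips, in m); z points along the fingers, y is the line along which they close (so a half turn about z gives the same grasp; the last joint's range is limited). The gripper opens to 85 mm and grips with 20 to 120 N. Pads are 22 mm wide; open, the fingers measure 114 mm over their backs; the gripper's body (76 mm by 85 mm) begins 54 mm behind the grasp point. The pads swing forward as they close: fully open they stand 13 mm farther back than shut.
Start: joints at [-1.292, 0.332, -0.065, 1.46, 0.022, 1.35, -0.088], TCP at [0.186, 0.597, 0.25] pointing down, gripper open.
Joint ranges: [-2.6, 2.6], [-0.5, 2.12], [-1.47, 1.34], [0.16, 2.42], [-1.27, 4.41], [0.06, 2.06], [-2.6, 2.6]. Speed limits (rad/s): [2.22, 2.22, 2.79, 2.79, 3.14, 3.14, 3.14].

## Interface

Orientations are given as a unit quaternion [x, y, z, w].
In Python, from workcell import manip, viewer gives the robot as it stands.
- The arm moves only by the tool arm_command, never from a script. Its argument "series" is text: rows parted by semicolons, each of 5 numbers parted by spaces: the closure, from 0 (fully open) to 1 (shut), then the shift along the tool's x, y, z normalised to -1 to 1, where 1 is 0.4 m, then the turn about the tool's z normalised to -1 to 1, where 1 is 180 degrees. In form: jaw tx ty tz spin; .... A call has exactly 10 rows; each row shifts and turns the commanded pose from where the row before left it, along the tool's axes as they then stand; what a row does not reach is not made up. A row lasts 1/8 s, in which the tool goes at most 62.5 mm and 10.7 degrees, less where a joint would pass 70% of its speed; a pose out of reach is approached as far as the arm can. A call with a number of a shift or a turn outside -1 to 1 is refused whole. A call with a gripper value outside its range is refused whole. The fingers move at their own pace and stop on an object; "newtons" is the grip in N (left out, the last holds). Time passes only in rows, so rows that do not move let the fingers close, or fill a call up. It gives the time, the measured TCP pose, the force, the opening and the grip force at its end, in the units of the state.
- manip.get_obs(): the state, without advancing time (a new reading comes with each control period).
- viewer.camera(name): name is "scene" or "top" or "wrist"; returns a dict with "pixels" (384x512x3 uint8, red, green, blue), "intrinsics" (3x3 intrinsics, pixels), "D" ([k1, k2, p1, p2, k3] as OpenCV has them; the pictures are not rectified), "extrinsics" (4x4, takes a point from world to camera coordinates). Camera axes: x right, y up, looking along -z (the intrinsics and any distortion apply to the point x, -y, -z); pixel columns grow to the right and rows downward; lengths in m; the calibration is good to about 2 mm. A picture is of the moment at which its call begins. There is no depth.
- manip.hand_in(): hands the job in; it is judged then, once.
The state is a dict: "clock": time; "joint_pos": joint angles; "joint_velocities": joint speeds; "tau": joint torques, N m; "position": TCP position; "ee_rot": TCP orientation; "ft_force": force on the tool from outside, world axes, zero at the start; "torque": the same for the moment, N m; "grip_width": opening from 0.0 (shut) to 1.0 (fully open); "grasp_force": force on a finger pad.
Only numpy, scipy, OpenCV 4.12 (cv2) and the standard library are available. Lean on these libraries where they do the work, as an engineer would, in place of code of your own. Each camera call takes 0.05 s, during which the arm holds its last target. There are 200 camera calls.

## Working session

There is one attempt and no reset: what is moved stays moved. The work goes in short steps, Python scripts to look and compute and a tool call to move; the robot and the scene stay as the last step left them, time stands still between calls to the robot, and variables do not carry over. Pictures are saved under pics/ and viewed, at most 10 in all, crops included, and the job is handed in when it is done.

Besides the shell and the picture viewer there is one more tool, called after "Call:" by a JSON object that holds its "fn" and its "kwargs", one argument or row to a line. arm_command: Moves the arm, as the interface text tells. Scaled input: -1 to 1 covers 0.4 m each way for a shift and 180 degrees each way for a turn. Its arguments: {"type":"object","properties":{"series":{"type":"string"},"newtons":{"type":"number"}},"required":["series"]}

```bash
ls; mkdir -p pics; cat > h.py <<'E'
import numpy as np, cv2
from workcell import manip, viewer
from scipy.spatial.transform import Rotation as R
def cam(n):
    c=viewer.camera(n); c={k:np.array(v) for k,v in c.items()}; return c
def ray(c,u,v):
    p=cv2.undistortPoints(np.array([[[u,v]]],float),c['intrinsics'].astype(float),c['D'].astype(float))[0,0]
    E=c['extrinsics']; d=E[:3,:3].T@np.array([p[0],-p[1],-1]); o=-E[:3,:3].T@E[:3,3]
    return o,d/np.linalg.norm(d)
def onz(c,u,v,z):
    o,d=ray(c,u,v); return o+d*(z-o[2])/d[2]
def proj(c,P):
    P=np.atleast_2d(P); q=P@c['extrinsics'][:3,:3].T+c['extrinsics'][:3,3]
    q=q*[1,-1,-1]
    return cv2.projectPoints(q,np.zeros(3),np.zeros(3),c['intrinsics'].astype(float),c['D'].astype(float))[0][:,0]
def tri(c1,p1,c2,p2):
    o1,d1=ray(c1,*p1); o2,d2=ray(c2,*p2)
    t=np.linalg.lstsq(np.stack([d1,-d2],1),o2-o1,rcond=None)[0]
    a=o1+t[0]*d1;b=o2+t[1]*d2
    return (a+b)/2,np.linalg.norm(a-b)
E
python3 - <<'E'
from h import *
import pickle
C={n:cam(n) for n in('scene','top','wrist')}
pickle.dump(C,open('c0.pkl','wb'))
im=np.hstack([C['scene']['pixels'],C['top']['pixels']])
for n in('scene','top'): cv2.imwrite(f'pics/{n}0.png',cv2.resize(C[n]['pixels'][...,::-1],(800,600),interpolation=cv2.INTER_CUBIC))
for n in C: print(n,(-C[n]['extrinsics'][:3,:3].T@C[n]['extrinsics'][:3,3]).round(3),C[n]['extrinsics'][2,:3].round(2),C[n]['intrinsics'][0,0])
o=manip.get_obs();print(o)
E
```

```text
pics
scene [-0.297 -0.631  1.051] [-0.59 -0.48  0.65] 495.8781492239308
top [0.403 0.021 1.   ] [-0.13  0.    0.99] 363.122053810568
wrist [0.113 0.618 0.373] [-0.28  0.09  0.95] 313.2859018021098
{'clock': 0.15, 'joint_pos': array([-1.29160289,  0.33271632, -0.06472039,  1.46070034,  0.02161103,
        1.34989923, -0.08846936]), 'joint_velocities': array([ 0.00201812, -0.00159947,  0.00015562, -0.00318306, -0.00155749,
        0.0005932 ,  0.00118928]), 'tau': array([-1.15859416e-04, -6.25819302e+01,  4.86826978e-02, -3.91860652e+01,
        1.63555378e-02,  7.34523113e-03, -4.42061935e-05]), 'position': array([0.18568804, 0.59652376, 0.24972818]), 'ee_rot': array([ 1.50290966e-01,  9.88641675e-01, -5.10833952e-04, -5.41033475e-05]), 'ft_force': array([ 0.44672045,  0.65096566, -0.0248983 ]), 'torque': array([-0.00353207,  0.05484273,  0.01284594]), 'grasp_force': 0.0, 'grip_width': 1.002184830377187}
```

View pics/scene0.png

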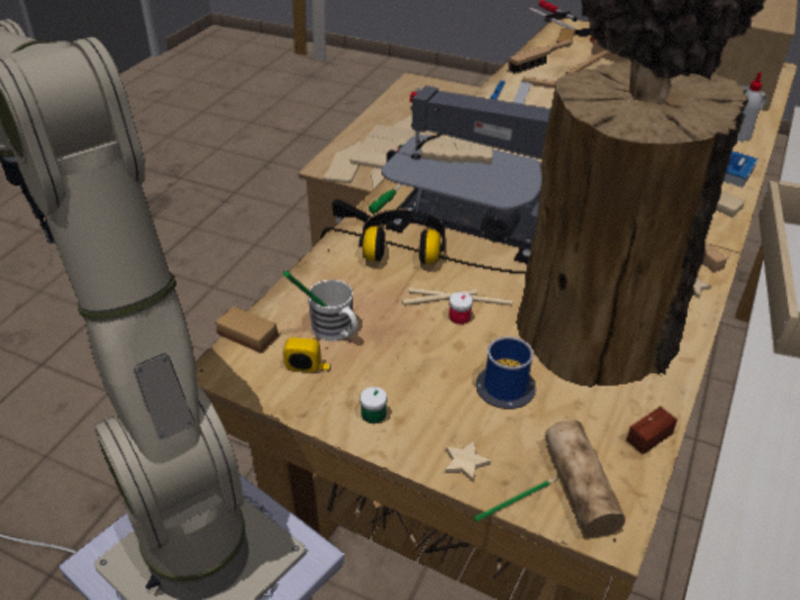

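View pics/top0.png

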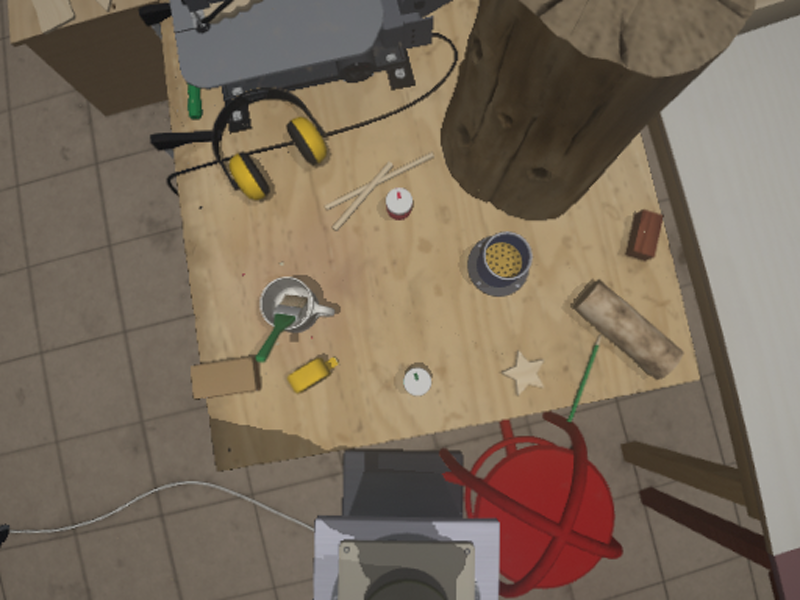

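```bash
cat > m.py <<'E'
from h import *
import pickle
C=pickle.load(open('c0.pkl','rb'))
s=1/1.5625
def green(c,roi):
    h=cv2.cvtColor(c['pixels'],cv2.COLOR_RGB2HSV); m=cv2.inRange(h,(60,110,30),(90,255,255))
    k=np.zeros_like(m);x0,y0,x1,y1=[int(a*s) for a in roi];k[y0:y1,x0:x1]=m[y0:y1,x0:x1];return k
def endpts(m):
    p=np.argwhere(m)[:,::-1].astype(float);c=p.mean(0);w,V=np.linalg.eigh(np.cov(p.T));a=V[:,1];t=(p-c)@a
    return c,a,c+a*t.min(),c+a*t.max(),len(p)
mt=green(C['top'],(240,300,310,370));ms=green(C['scene'],(270,255,335,315))
et=endpts(mt);es=endpts(ms);print(et,es)
t_end=max(et[2:4],key=lambda p:p[1]);s_end=min(es[2:4],key=lambda p:p[1])
P,e=tri(C['top'],t_end,C['scene'],s_end);print('handle end',P,e)
# mug rim, pot rim from rough pixels (top)
print('mug mouth',onz(C['top'],287*s,304*s,.09),onz(C['scene'],331*s,295*s,.09))
print('pot mouth',onz(C['top'],506*s,256*s,.09),onz(C['scene'],510*s,355*s,.09))
# blow-ups
def crop(c,x0,y0,x1,y1): return cv2.resize(c['pixels'][int(y0*s):int(y1*s),int(x0*s):int(x1*s),::-1],(390,300),interpolation=cv2.INTER_CUBIC)
a=np.hstack([crop(C['top'],235,265,365,365),crop(C['scene'],265,250,395,350)])
b=np.hstack([crop(C['top'],450,215,580,315),crop(C['scene'],450,320,580,420)])
cv2.imwrite('pics/crop.png',np.vstack([a,b]))
E
python3 m.py
```

```text
(array([167.25      , 226.58333333]), array([-0.48451928,  0.87478058]), array([170.49683098, 220.72130716]), array([165.03888594, 230.57541317]), 36) (array([195.04411765, 185.13235294]), array([-0.76739965, -0.64116907]), array([206.9401706 , 195.07160836]), array([181.29602135, 173.64569925]), 68)
handle end [0.41583762 0.2197448  0.19120333] 0.00022325056549830208
mug mouth [0.50919367 0.20130256 0.09      ] [0.50687952 0.195316   0.09      ]
pot mouth [ 0.59511067 -0.15430602  0.09      ] [ 0.58818459 -0.16241563  0.09      ]
```

View pics/crop.png

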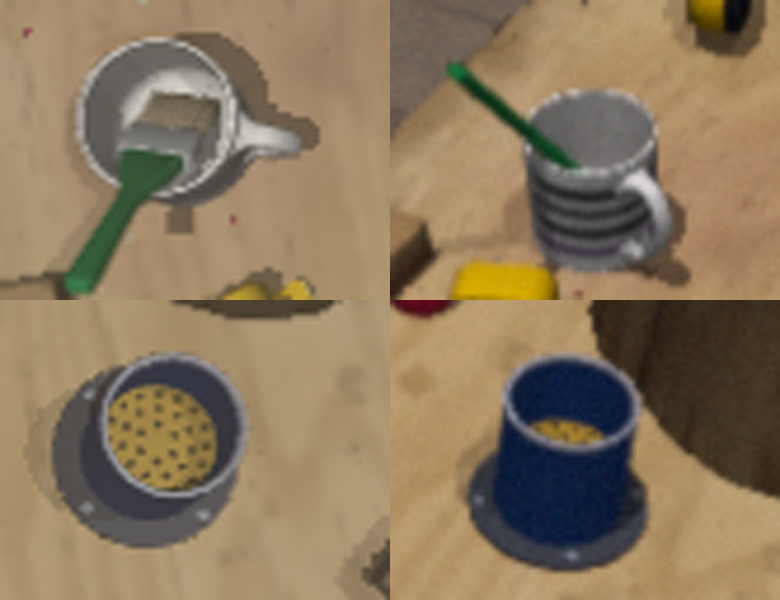

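```bash
cat > m2.py <<'E'
from m import *
def g2(c,roi):
    p=c['pixels'].astype(int);m=((p[...,1]>p[...,0]*1.5)&(p[...,1]>p[...,2]*1.2)&(p[...,1]>40)).astype(np.uint8)
    k=np.zeros_like(m);x0,y0,x1,y1=[int(a*s) for a in roi];k[y0:y1,x0:x1]=m[y0:y1,x0:x1];return k
mt=g2(C['top'],(240,300,310,370));ms=g2(C['scene'],(270,255,335,315))
et=endpts(mt);es=endpts(ms);print(et,es)
def plane(c,e):
    o,d1=ray(c,*e[2]);_,d2=ray(c,*e[3]);n=np.cross(d1,d2);return n/np.linalg.norm(n)
dr=np.cross(plane(C['top'],et),plane(C['scene'],es));dr/=np.linalg.norm(dr);dr*=np.sign(dr[2])
print('dir',dr,'tilt',np.degrees(np.arccos(dr[2])),'az',np.degrees(np.arctan2(dr[1],dr[0])))
t_end=max(et[2:4],key=lambda p:p[1]);s_end=min(es[2:4],key=lambda p:p[1])
P,e=tri(C['top'],t_end,C['scene'],s_end);print('end',P,e,'grip',P-.033*dr,'tip',P-.214*dr)
def fit(c,ctr,z,r,n):
    # rim: search radially for brightest bright pixel around predicted circle, refine circle
    g=cv2.cvtColor(c['pixels'],cv2.COLOR_RGB2GRAY).astype(np.float32);ctr=np.array(ctr,float)
    a=np.linspace(0,2*np.pi,90,endpoint=False);rr=np.linspace(r-.012,r+.012,49)
    for it in range(4):
        X=[]
        for t in a:
            u=np.array([np.cos(t),np.sin(t)]);Q=np.c_[ctr+rr[:,None]*u,np.full(len(rr),z)]
            q=proj(c,Q).astype(np.float32);v=cv2.remap(g,q[None],None,cv2.INTER_LINEAR)[0]
            i=v.argmax()
            if n(v): X.append(ctr+rr[i]*u)
        X=np.array(X);A=np.c_[2*X,np.ones(len(X))];w=np.ones(len(X))
        for _ in range(8):
            so=np.linalg.lstsq(A*w[:,None],(X**2).sum(1)*w,rcond=None)[0];R0=np.sqrt(so[2]+so[:2]@so[:2])
            w=1/(1+(np.abs(np.linalg.norm(X-so[:2],axis=1)-R0)/.001)**2)
        ctr=so[:2]
    return ctr,R0,len(X)
for c in('top','scene'):
    print(c,'pot',fit(C[c],(.592,-.158),.09,.0385,lambda v:v.max()-v.min()>20))
    print(c,'mug',fit(C[c],(.508,.198),.09,.039,lambda v:v.max()>100))
E
python3 m2.py | tail -9
```

```text
mug mouth [0.50919367 0.20130256 0.09      ] [0.50687952 0.195316   0.09      ]
pot mouth [ 0.59511067 -0.15430602  0.09      ] [ 0.58818459 -0.16241563  0.09      ]
(array([174.50574713, 214.57471264]), array([-0.51367438,  0.85798521]), array([182.90376335, 200.54758964]), array([164.93537612, 230.5600082 ]), 174) (array([194.53164557, 184.79746835]), array([-0.76978063, -0.63830854]), array([207.52557436, 195.57214285]), array([181.2078862 , 173.74929558]), 79)
dir [-0.53779279  0.08367421  0.8389145 ] tilt 32.97432932779601 az 171.15635979332208
end [0.41585479 0.22014834 0.19061689] 0.0001589540255058854 grip [0.43360195 0.21738709 0.16293271] tip [0.53094245 0.20224206 0.01108918]
top pot (array([ 0.60463156, -0.16566661]), np.float64(0.04703623992985134), 81)
top mug (array([0.51218107, 0.20414387]), np.float64(0.04184684709596311), 87)
scene pot (array([ 0.59871105, -0.15078493]), np.float64(0.04235448085905501), 90)
scene mug (array([0.51151643, 0.20339103]), np.float64(0.043000475347682636), 86)
```

Call:
{"fn": "arm_command", "kwargs": {
  "series": "0 0 0 -0.05 -0.047; 0 -0.095 -0.105 0 0; 0 -0.095 -0.105 0 0; 0 -0.095 -0.105 0 0; 0 -0.095 -0.105 0 0; 0 -0.095 -0.105 0 0; 0 -0.095 -0.105 0 0; 0 -0.095 -0.105 0 0; 0 -0.095 -0.105 0 0; 0 0 0 0 0",
  "newtons": 25
}}

```text
clock: 1.4
position: [0.4367, 0.2139, 0.2704]
ee_rot: [0.081, 0.997, -0.0, 0.0]
ft_force: [-0.3, 1.4, -0.2]
grip_width: 1.004
grasp_force: 0.0
```

```bash
python3 - <<'E'
from h import *
import pickle
c=cam('wrist');pickle.dump(c,open('w1.pkl','wb'))
o=manip.get_obs();print(o['clock'],o['position'],R.from_quat(o['ee_rot']).as_matrix().round(3))
P=np.array([.4336,.2174,.163]);d=np.array([-.538,.0837,.839])
pts=[P,P+.033*d,P-.181*d,[.512,.204,.09]]
im=c['pixels'][...,::-1].copy()
for q in proj(c,pts): cv2.circle(im,tuple(int(a) for a in q),2,(0,0,255),-1); print(q)
cv2.imwrite('pics/w1.png',cv2.resize(im,(800,600)))
E
```

```text
1.45 [0.43527161 0.21649874 0.27026738] [[-0.988  0.157 -0.   ]
 [ 0.157  0.988  0.   ]
 [ 0.     0.    -1.   ]]
[259.23819733 193.00794635]
[259.84144328 179.83493727]
[257.55942742 229.47701301]
[257.19458949 243.31836118]
```

View pics/w1.png

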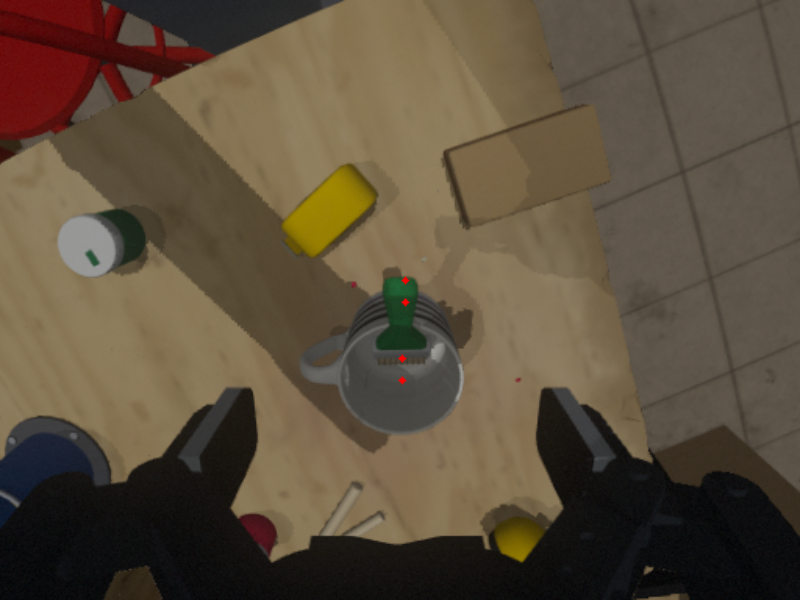

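Call:
{"fn": "arm_command", "kwargs": {
  "series": "0 0.004 0 0.09 0; 0 0 0 0.09 0; 0 0 0 0.09 0; 0 0 0 0 0; 0.5 0 0 0 0; 1 0 0 0 0; 1 0 0 0 0; 1 0 0 0 0; 1 0 0 0 0; 1 0 0 0 0",
  "newtons": 80
}}

```text
clock: 2.7
position: [0.4331, 0.2185, 0.1627]
ee_rot: [0.077, 0.997, 0.0, 0.0]
ft_force: [-1.9, -0.3, 5.3]
grip_width: 0.213
grasp_force: 78.3
```

```bash
cat > st.py <<'E'
from h import *
o=manip.get_obs();print({k:np.round(o[k],4) for k in('clock','position','ft_force','torque','grip_width','grasp_force')})
E
python3 st.py
```

```text
{'clock': np.float64(2.7), 'position': array([0.4331, 0.2185, 0.1627]), 'ft_force': array([-1.8667, -0.3256,  5.278 ]), 'torque': array([ 0.0253,  0.3423, -0.0447]), 'grip_width': np.float64(0.2129), 'grasp_force': np.float64(78.3139)}
```

Call:
{"fn": "arm_command", "kwargs": {
  "series": "1 0 0 -0.02 0; 1 0.012 0 -0.04 0; 1 0.012 0 -0.05 0; 1 0.012 0 -0.05 0; 1 0.012 0 -0.05 0; 1 0.012 0 -0.05 0; 1 0.012 0 -0.05 0; 1 0.012 0 -0.05 0; 1 0 0 0 0; 1 0 0 0 0"
}}

```text
clock: 3.95
position: [0.3997, 0.2233, 0.3059]
ee_rot: [0.077, 0.997, -0.0, -0.0]
ft_force: [-0.1, 0.3, -1.6]
grip_width: 0.213
grasp_force: 78.2
```

```bash
python3 - <<'E'
from h import *
import pickle
C={n:cam(n) for n in('scene','top','wrist')};pickle.dump(C,open('c2.pkl','wb'))
s=1.5625
a=C['top']['pixels'][110:300,100:400,::-1];b=C['scene']['pixels'][110:300,100:400,::-1];w=cv2.resize(C['wrist']['pixels'][...,::-1],(400,300))
cv2.imwrite('pics/a2.png',np.vstack([np.hstack([cv2.resize(a,(400,253)),cv2.resize(b,(400,253))]),np.hstack([w,np.zeros((300,400,3),np.uint8)])]))
E
python3 st.py
```

```text
{'clock': np.float64(4.1), 'position': array([0.3996, 0.2232, 0.3056]), 'ft_force': array([-0.9735, -0.1088, -0.9608]), 'torque': array([-0.011 ,  0.047 ,  0.0357]), 'grip_width': np.float64(0.2105), 'grasp_force': np.float64(78.1931)}
```

View pics/a2.png

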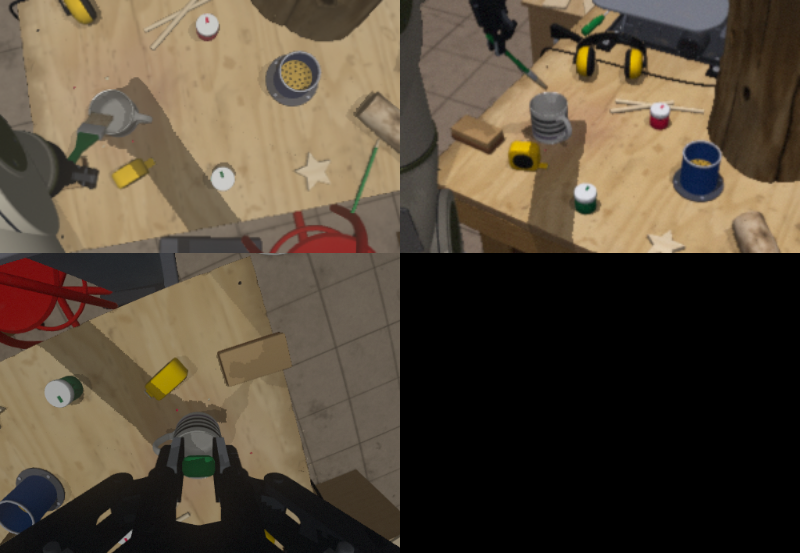

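```bash
python3 - <<'E'
from h import *
import pickle
C=pickle.load(open('c2.pkl','rb'))
a=onz(C['top'],324.5,163.3,.09);b=onz(C['scene'],326,225.5,.09);print(a,b,tri(C['top'],(324.5,163.3),C['scene'],(326,225.5)))
T=np.array([.3996,.2232,.3056]);tip=T+[.098,-.016,-.152];print(tip)
tiles=[]
for n in('top','scene'):
    c=C[n];im=c['pixels'][...,::-1].copy()
    q=proj(c,[tip,T])
    pot=[]
    def tile(ctr,pts,f=6):
        x,y=int(ctr[0])-33,int(ctr[1])-25
        t=cv2.resize(im[y:y+50,x:x+66],(396,300),interpolation=cv2.INTER_CUBIC)
        for p in pts: cv2.circle(t,(int((p[0]-x+.5)*f),int((p[1]-y+.5)*f)),1,(0,0,255),-1)
        return t
    th=np.linspace(0,6.28,40)
    ctr=(a+b)/2
    ring=proj(c,np.c_[ctr[0]+.0385*np.cos(th),ctr[1]+.0385*np.sin(th),0*th+.09])
    tiles.append(np.hstack([tile((q[0]*.6+q[1]*.4),q),tile(ring.mean(0),ring)]))
cv2.imwrite('pics/b2.png',np.vstack(tiles))
E
```

```text
[ 0.59656116 -0.15602551  0.09      ] [ 0.59314913 -0.15783414  0.09      ] (array([ 0.59695842, -0.15634561,  0.08639592]), np.float64(0.001022850462977861))
[0.4976 0.2072 0.1536]
```

View pics/b2.png

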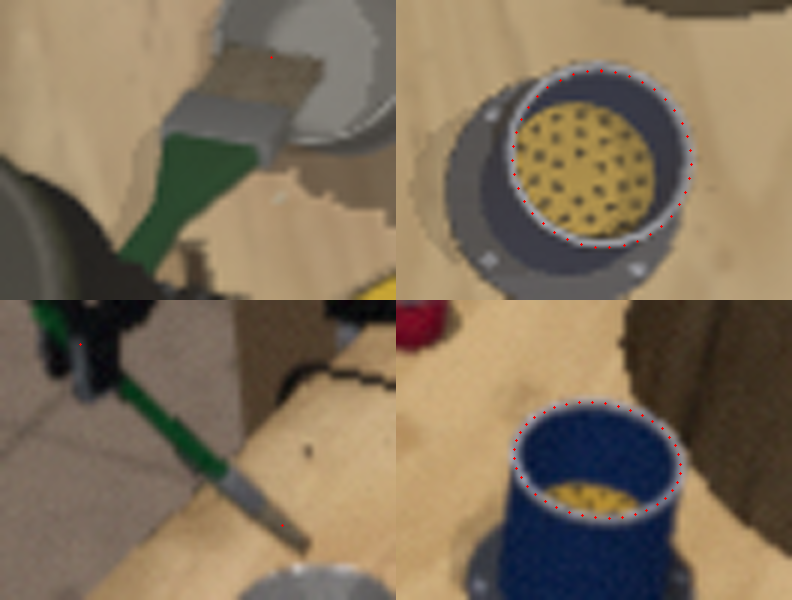

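```bash
python3 - <<'E'
from h import *
import pickle
C=pickle.load(open('c2.pkl','rb'))
T=np.array([.3996,.2232,.3056]);tip=T+[.098,-.016,-.152]
o={}
for n in('top','scene'):
    q=proj(C[n],[tip,T]);k=q[0]*.6+q[1]*.4;o[n]=np.array([int(k[0])-33,int(k[1])-25])
f=lambda n,x,y:o[n]+np.array([x+.5,y+.5])/6-.5
P,e=tri(C['top'],f('top',274,55),C['scene'],f('scene',304,249));print('tip',P,e,P-T)
Q,e=tri(C['top'],f('top',212,146),C['scene'],f('scene',215,176));print('hb',Q,e)
d=(Q-P);L=np.linalg.norm(d);d/=L;print(L,d,np.degrees(np.arccos(d[2])),np.linalg.norm(P-T))
d=T-P;d/=np.linalg.norm(d);print(d,np.degrees(np.arccos(d[2])))
E
```

```text
tip [0.50390048 0.20645164 0.13540909] 0.009853062008093405 [ 0.10430048 -0.01674836 -0.17019091]
hb [0.46074012 0.2152062  0.20154916] 0.005452612705400804
0.07946047586090395 [-0.54316765  0.11017492  0.83236434] 33.657615860971056 0.20030986610408857
[-0.52069567  0.08361223  0.84963817] 31.82766391797785
```

```bash
python3 - <<'E'
from h import *
import pickle
C=pickle.load(open('c2.pkl','rb'))
ctr=np.array([.595,-.157])
for n in('top','scene'):
  c=C[n];p=c['pixels'].astype(int);m=((p[...,0]>p[...,2]*1.8)&(p[...,0]>90)).astype(np.uint8)
  q=proj(c,[[*ctr,.05]])[0].astype(int);k=np.zeros_like(m);k[q[1]-18:q[1]+18,q[0]-18:q[0]+18]=m[q[1]-18:q[1]+18,q[0]-18:q[0]+18]
  k=cv2.morphologyEx(k,cv2.MORPH_CLOSE,np.ones((3,3)))
  ys,xs=np.nonzero(k);print(n,len(xs),xs.min(),xs.max(),ys.min(),ys.max(),xs.mean(),ys.mean())
  for z in(.027,.035,.045,.055,.063):
    th=np.linspace(0,6.28,100);r=proj(c,np.c_[ctr[0]+.0345*np.cos(th),ctr[1]+.0345*np.sin(th),0*th+z])
    print(z,r.min(0),r.max(0))
E
python3 st.py
```

```text
top 390 311 333 155 176 322.03846153846155 165.73076923076923
0.027 [307.91440515 156.25812998] [332.94675564 181.03614739]
0.035 [308.34666974 155.60156969] [333.57669065 180.57200526]
0.045 [308.89680019 154.76609012] [334.37827598 179.98122105]
0.055 [309.45812754 153.91372887] [335.19604263 179.37831531]
0.063 [309.91548128 153.21934169] [335.86223521 178.88701208]
scene 49 307 332 230 234 323.83673469387753 231.69387755102042
0.027 [311.93187735 232.26205179] [336.0402274  249.61618942]
0.035 [312.15207587 230.31379754] [336.35132424 247.66277904]
0.045 [312.4294595  227.85821234] [336.74321364 245.19976679]
0.055 [312.70924155 225.37984114] [337.13849298 242.71284982]
0.063 [312.93481275 223.38054368] [337.45718357 240.70588978]
{'clock': np.float64(4.1), 'position': array([0.3996, 0.2232, 0.3056]), 'ft_force': array([-0.9735, -0.1088, -0.9608]), 'torque': array([-0.011 ,  0.047 ,  0.0357]), 'grip_width': np.float64(0.2105), 'grasp_force': np.float64(78.1931)}
```

Call:
{"fn": "arm_command", "kwargs": {
  "series": "1 -0.026 -0.054 0 0; 1 -0.051 -0.108 0 0; 1 -0.051 -0.108 0 0; 1 -0.051 -0.108 0 0; 1 -0.051 -0.108 0 0; 1 -0.051 -0.108 0 0; 1 -0.051 -0.108 0 0; 1 -0.051 -0.108 0 0; 1 -0.025 -0.054 0 0; 1 0 0 0 0"
}}

```text
clock: 5.35
position: [0.5077, -0.1451, 0.3057]
ee_rot: [0.079, 0.997, -0.001, -0.001]
ft_force: [-0.2, 0.1, -1.0]
grip_width: 0.21
grasp_force: 78.3
```

```bash
python3 - <<'E'
from h import *
import pickle
C={n:cam(n) for n in('scene','top')};pickle.dump(C,open('c3.pkl','wb'))
T=manip.get_obs()['position'];tip=T+[.104,-.0165,-.165]
th=np.linspace(0,6.28,40);ring=np.c_[.595+.0385*np.cos(th),-.157+.0385*np.sin(th),0*th+.09]
tiles=[];org={}
for n in('top','scene'):
    c=C[n];q=np.vstack([proj(c,[tip]),proj(c,ring)]);k=proj(c,[tip*.7+T*.3])[0]
    x,y=int(k[0])-50,int(k[1])-37;org[n]=(x,y)
    t=cv2.resize(c['pixels'][y:y+100,x:x+100,::-1],(400,400),interpolation=cv2.INTER_CUBIC)
    for p in q: cv2.circle(t,(int((p[0]-x+.5)*4),int((p[1]-y+.5)*4)),1,(0,0,255),-1)
    tiles.append(t)
print(org);cv2.imwrite('pics/a3.png',np.hstack(tiles))
E
python3 st.py
```

```text
{'top': (282, 124), 'scene': (275, 163)}
{'clock': np.float64(5.45), 'position': array([ 0.5078, -0.1425,  0.3057]), 'ft_force': array([-0.3186,  0.0651, -0.5947]), 'torque': array([0.018 , 0.0242, 0.0238]), 'grip_width': np.float64(0.2161), 'grasp_force': np.float64(78.2349)}
```

View pics/a3.png

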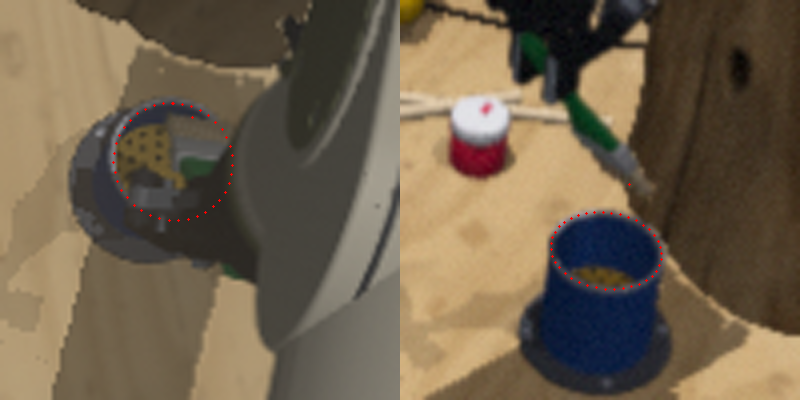

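```bash
python3 - <<'E'
from h import *
import pickle
C=pickle.load(open('c3.pkl','rb'));T=np.array([.5078,-.1425,.3057])
tip=T+[.104,-.0165,-.165]
org={'top': (282, 124), 'scene': (275, 163)}
for n in org: print(n,'pred tile',(proj(C[n],[tip])[0]-org[n]+.5)*4)
f=lambda n,x,y:np.array(org[n])+np.array([x+.5,y+.5])/4-.5
print(tri(C['top'],f('top',202,120),C['scene'],f('scene',248,190)), 'pred',tip)
for z in(.13,.14,.15): print(onz(C['top'],*f('top',202,120),z),onz(C['scene'],*f('scene',248,190),z))
c=C['top'];
t=cv2.resize(c['pixels'][140:175,305:352,::-1],(564,420),interpolation=cv2.INTER_CUBIC);t=cv2.convertScaleAbs(t,alpha=1.5)
c=C['scene'];u=cv2.resize(c['pixels'][185:220,415-100:350,::-1],(420,420),interpolation=cv2.INTER_CUBIC)[:, :230]
cv2.imwrite('pics/b3.png',np.hstack([t,u]))
E
```

```text
top pred tile [192.52331592 117.70944744]
scene pred tile [229.59936797 184.83618845]
(array([ 0.6137448 , -0.16870497,  0.13824611]), np.float64(0.008089741372364675)) pred [ 0.6118 -0.159   0.1407]
[ 0.61278935 -0.16742893  0.13      ] [ 0.62589978 -0.16671844  0.13      ]
[ 0.61037284 -0.16526166  0.14      ] [ 0.61588238 -0.17175453  0.14      ]
[ 0.60795632 -0.16309439  0.15      ] [ 0.60586499 -0.17679063  0.15      ]
```

View pics/b3.png

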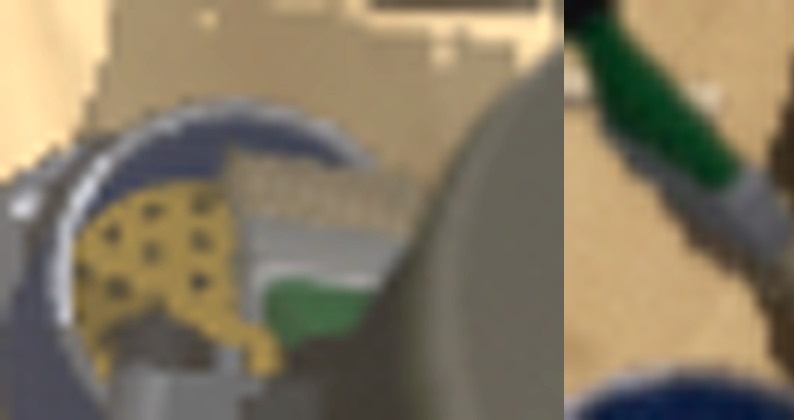

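Call:
{"fn": "arm_command", "kwargs": {
  "series": "1 0 0.01 0.02 0; 1 0 0 0.025 0; 1 0 0 0.025 0; 1 0 0 0 0; 1 0 0 0 0; 1 0 0 0 0; 1 0 0 0 0; 1 0 0 0 0; 1 0 0 0 0; 1 0 0 0 0"
}}

```text
clock: 6.7
position: [0.5086, -0.1391, 0.2783]
ee_rot: [0.077, 0.997, 0.0, -0.0]
ft_force: [-0.1, -0.1, 0.1]
grip_width: 0.215
grasp_force: 78.3
```

```bash
python3 st.py; python3 - <<'E'
from h import *
import pickle
C={n:cam(n) for n in('scene','top','wrist')};pickle.dump(C,open('c4.pkl','wb'))
T=manip.get_obs()['position'];tip=T+[.104,-.0165,-.165]
print(T,tip)
th=np.linspace(0,6.28,40);ring=np.c_[.595+.0385*np.cos(th),-.157+.0385*np.sin(th),0*th+.09]
tiles=[];org={}
for n,(w,h) in(('top',(50,50)),('scene',(50,50))):
    c=C[n];k=proj(c,[[.595,-.157,.1]])[0];x,y=int(k[0])-w//2,int(k[1])-h//2;org[n]=(x,y)
    t=cv2.resize(c['pixels'][y:y+h,x:x+w,::-1],(400,400),interpolation=cv2.INTER_CUBIC)
    t=cv2.convertScaleAbs(t,alpha=1.4)
    for p in proj(c,[tip]): print(n,(p-[x,y]+.5)*8)
    for p in proj(c,ring): cv2.circle(t,tuple(int(a) for a in (p-[x,y]+.5)*8),1,(0,0,255),-1)
    tiles.append(t)
print(org);cv2.imwrite('pics/a4.png',np.hstack(tiles))
E
```

```text
{'clock': np.float64(6.7), 'position': array([ 0.5086, -0.1391,  0.2783]), 'ft_force': array([-0.1069, -0.1126,  0.1386]), 'torque': array([-0.0131,  0.051 ,  0.0158]), 'grip_width': np.float64(0.2154), 'grasp_force': np.float64(78.2579)}
[ 0.50860674 -0.13911718  0.27827496] [ 0.61260674 -0.15561718  0.11327496]
top [212.41241768 141.02194422]
scene [235.98038289 150.78049332]
{'top': (300, 138), 'scene': (301, 197)}
```

View pics/a4.png

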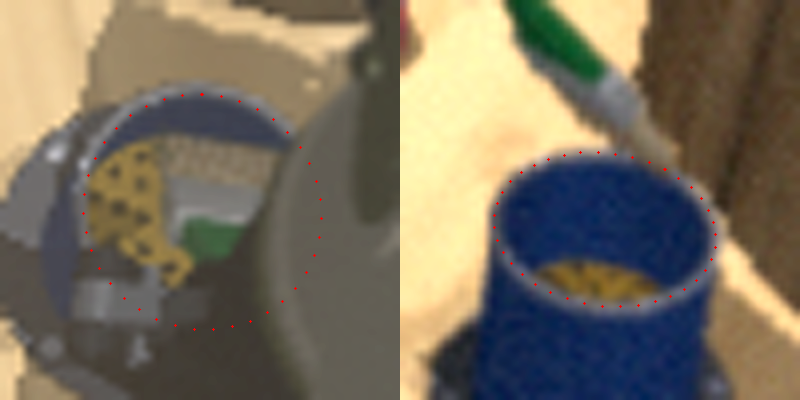

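```bash
python3 - <<'E'
from h import *
import pickle
C=pickle.load(open('c4.pkl','rb'))
for z in(.115,.125):print(z,onz(C['top'],328.6,155.6,z),'left corner',onz(C['top'],300+163.5/8-.5,138+137.5/8-.5,z))
for y in(-.135,-.145):
  for z in (.115,.125):
    u=np.array([.61,y-.025,z]);print(u,(proj(C['scene'],[u+[-.003,-.021,0],u,u+[.003,.021,0]])-[301,197]+.5)*8)
E
```

```text
0.115 [ 0.61113592 -0.16169871  0.115     ] left corner [ 0.61297334 -0.13985721  0.115     ]
0.125 [ 0.60877904 -0.15963291  0.125     ] left corner [ 0.6105957  -0.13803819  0.125     ]
[ 0.61  -0.16   0.115] [[289.87169661 187.88961125]
 [243.04989491 156.61512521]
 [196.98044842 125.85022354]]
[ 0.61  -0.16   0.125] [[293.12597626 166.64380641]
 [246.04871535 135.3947612 ]
 [199.73195997 104.6582471 ]]
[ 0.61  -0.17   0.115] [[314.6650178  200.72823139]
 [267.49125523 169.24596026]
 [221.07578897 138.27701932]]
[ 0.61  -0.17   0.125] [[318.05224973 179.47386369]
 [270.61922774 148.01575008]
 [223.95275715 117.07397157]]
```

Call:
{"fn": "arm_command", "kwargs": {
  "series": "1 -0.008 0.003 0.01 0; 1 0 0 0.025 0; 1 0 0 0.025 0; 1 0 0 0.025 0; 1 0 0 0.025 0; 1 0 0 0.015 0; 1 0 0 0 0; 1 0 0 0 0; 1 0 0 0 0; 1 0 0 0 0"
}}

```text
clock: 8.1
position: [0.5121, -0.1384, 0.2285]
ee_rot: [0.077, 0.997, 0.0, 0.0]
ft_force: [0.2, -0.5, -0.1]
grip_width: 0.213
grasp_force: 78.3
```

```bash
python3 st.py
```

```text
{'clock': np.float64(8.1), 'position': array([ 0.5121, -0.1384,  0.2285]), 'ft_force': array([ 0.2062, -0.5203, -0.0741]), 'torque': array([-0.0234, -0.    ,  0.0329]), 'grip_width': np.float64(0.213), 'grasp_force': np.float64(78.2637)}
```

Call:
{"fn": "arm_command", "kwargs": {
  "series": "1 0 0 0.007 0; 1 0 0 0.007 0; 1 0 0 0.007 0; 1 0 0 0.007 0; 1 0 0 0.007 0; 1 0 0 0 0; 1 0 0 0 0; 1 0 0 0 0; 1 0 0 0 0; 1 0 0 0 0"
}}

```text
clock: 9.35
position: [0.512, -0.1384, 0.2143]
ee_rot: [0.077, 0.997, 0.0, 0.0]
ft_force: [-0.1, 0.1, -0.9]
grip_width: 0.217
grasp_force: 78.2
```

```bash
python3 st.py
```

```text
{'clock': np.float64(9.35), 'position': array([ 0.512 , -0.1384,  0.2143]), 'ft_force': array([-0.1011,  0.0783, -0.8765]), 'torque': array([ 0.0591, -0.0063,  0.024 ]), 'grip_width': np.float64(0.2172), 'grasp_force': np.float64(78.2483)}
```

Call:
{"fn": "arm_command", "kwargs": {
  "series": "1 0 0 0.003 0; 1 0 0 0.003 0; 1 0 0 0.004 0; 1 0 0 0 0; 1 0 0 0 0; 1 0 0 0 0; 1 0 0 0 0; 1 0 0 0 0; 1 0 0 0 0; 1 0 0 0 0"
}}

```text
clock: 10.6
position: [0.512, -0.1384, 0.2103]
ee_rot: [0.077, 0.997, 0.0, -0.0]
ft_force: [0.1, 0.4, -1.3]
grip_width: 0.216
grasp_force: 78.2
```

Call:
{"fn": "arm_command", "kwargs": {
  "series": "1 0 0 0.003 0; 1 0 0 0.003 0; 1 0 0 0.002 0; 1 0 0 0 0; 1 0 0 0 0; 1 0 0 0 0; 1 0 0 0 0; 1 0 0 0 0; 1 0 0 0 0; 1 0 0 0 0"
}}

```text
clock: 11.85
position: [0.512, -0.1384, 0.2071]
ee_rot: [0.077, 0.997, 0.0, 0.0]
ft_force: [0.1, -0.0, -0.1]
grip_width: 0.215
grasp_force: 78.2
```

```bash
python3 st.py
```

```text
{'clock': np.float64(11.85), 'position': array([ 0.512 , -0.1384,  0.2071]), 'ft_force': array([ 0.0616, -0.0468, -0.1328]), 'torque': array([-0.0266, -0.0089, -0.0231]), 'grip_width': np.float64(0.2152), 'grasp_force': np.float64(78.2373)}
```

Call:
{"fn": "arm_command", "kwargs": {
  "series": "1 0 0 0.003 0; 1 0 0 0.003 0; 1 0 0 0.002 0; 1 0 0 0 0; 1 0 0 0 0; 1 0 0 0 0; 1 0 0 0 0; 1 0 0 0 0; 1 0 0 0 0; 1 0 0 0 0"
}}

```text
clock: 13.1
position: [0.512, -0.1384, 0.2039]
ee_rot: [0.077, 0.997, 0.0, -0.0]
ft_force: [-0.0, 0.4, -1.0]
grip_width: 0.216
grasp_force: 78.2
```

```bash
python3 st.py
```

```text
{'clock': np.float64(13.1), 'position': array([ 0.512 , -0.1384,  0.2039]), 'ft_force': array([-0.0096,  0.3901, -0.9902]), 'torque': array([ 0.0003,  0.0224, -0.0065]), 'grip_width': np.float64(0.2156), 'grasp_force': np.float64(78.2363)}
```

Call:
{"fn": "arm_command", "kwargs": {
  "series": "1 0 0 0.003 0; 1 0 0 0.003 0; 1 0 0 0.002 0; 1 0 0 0 0; 1 0 0 0 0; 1 0 0 0 0; 1 0 0 0 0; 1 0 0 0 0; 1 0 0 0 0; 1 0 0 0 0"
}}

```text
clock: 14.35
position: [0.512, -0.1384, 0.2007]
ee_rot: [0.077, 0.997, 0.0, 0.0]
ft_force: [-0.6, -0.2, -0.9]
grip_width: 0.218
grasp_force: 78.2
```

```bash
python3 st.py
```

```text
{'clock': np.float64(14.35), 'position': array([ 0.512 , -0.1384,  0.2007]), 'ft_force': array([-0.6059, -0.1936, -0.9387]), 'torque': array([0.0291, 0.0346, 0.0006]), 'grip_width': np.float64(0.2183), 'grasp_force': np.float64(78.2354)}
```

Tip is at about 47 mm; carrying on in small steps.

Call:
{"fn": "arm_command", "kwargs": {
  "series": "1 0 0 0.003 0; 1 0 0 0.003 0; 1 0 0 0.002 0; 1 0 0 0 0; 1 0 0 0 0; 1 0 0 0 0; 1 0 0 0 0; 1 0 0 0 0; 1 0 0 0 0; 1 0 0 0 0"
}}

```text
clock: 15.6
position: [0.5119, -0.1384, 0.1975]
ee_rot: [0.077, 0.997, 0.0, -0.0]
ft_force: [-0.8, 0.2, -0.3]
grip_width: 0.216
grasp_force: 78.2
```

```bash
python3 st.py
```

```text
{'clock': np.float64(15.6), 'position': array([ 0.5119, -0.1384,  0.1975]), 'ft_force': array([-0.809 ,  0.2047, -0.2961]), 'torque': array([0.0016, 0.0066, 0.0056]), 'grip_width': np.float64(0.2163), 'grasp_force': np.float64(78.235)}
```

Call:
{"fn": "arm_command", "kwargs": {
  "series": "1 0 0 0.003 0; 1 0 0 0.003 0; 1 0 0 0.002 0; 1 0 0 0 0; 1 0 0 0 0; 1 0 0 0 0; 1 0 0 0 0; 1 0 0 0 0; 1 0 0 0 0; 1 0 0 0 0"
}}

```text
clock: 16.85
position: [0.512, -0.1384, 0.1943]
ee_rot: [0.077, 0.997, 0.0, 0.0]
ft_force: [-1.1, 0.8, 2.0]
grip_width: 0.209
grasp_force: 78.5
```

```bash
python3 st.py
```

```text
{'clock': np.float64(16.85), 'position': array([ 0.512 , -0.1384,  0.1943]), 'ft_force': array([-1.1254,  0.8208,  2.0034]), 'torque': array([-0.05  ,  0.2473, -0.0066]), 'grip_width': np.float64(0.2094), 'grasp_force': np.float64(78.5035)}
```

Call:
{"fn": "arm_command", "kwargs": {
  "series": "1 0 0 -0.015 0; 1 0 0 -0.025 0; 1 0 0 -0.035 0; 1 0 0 -0.05 0; 1 0 0 -0.05 0; 1 0 0 -0.05 0; 1 0 0 -0.04 0; 1 0 0 -0.02 0; 1 0 0 0 0; 1 0 0 0 0"
}}

```text
clock: 18.1
position: [0.5117, -0.1383, 0.3076]
ee_rot: [0.077, 0.997, 0.0, -0.001]
ft_force: [0.7, 0.4, -1.0]
grip_width: 0.215
grasp_force: 78.2
```

```bash
python3 st.py;  python3 - <<'E'
from h import *
import pickle
C={n:cam(n) for n in('scene','top')};pickle.dump(C,open('c5.pkl','wb'))
# mug rim position from top: compare local patches old vs new
A=pickle.load(open('c0.pkl','rb'))
for n,k in(('top',(.51,.195,.05)),('scene',(.51,.195,.05))):
  x,y=proj(A[n],[k])[0].astype(int)
  a=cv2.cvtColor(C[n]['pixels'],cv2.COLOR_RGB2GRAY)[y-35:y+35,x-35:x+35]
  for nm in('c0','c2'):
    b=cv2.cvtColor(pickle.load(open(nm+'.pkl','rb'))[n]['pixels'],cv2.COLOR_RGB2GRAY)[y-25:y+25,x-25:x+25]
    r=cv2.matchTemplate(a,b,cv2.TM_CCOEFF_NORMED);i=np.unravel_index(r.argmax(),r.shape);print(n,nm,np.array(i)-10,r.max())
E
```

```text
{'clock': np.float64(18.1), 'position': array([ 0.5117, -0.1383,  0.3076]), 'ft_force': array([ 0.7085,  0.383 , -0.9509]), 'torque': array([ 0.0132,  0.0021, -0.0009]), 'grip_width': np.float64(0.2155), 'grasp_force': np.float64(78.1942)}
top c0 [0 0] 0.50278586
top c2 [0 0] 0.4207301
scene c0 [0 0] 0.88733965
scene c2 [0 0] 0.7682136
```

Call:
{"fn": "arm_command", "kwargs": {
  "series": "1 0.026 0.053 0 0; 1 0.052 0.106 0 0; 1 0.052 0.106 0 0; 1 0.052 0.106 0 0; 1 0.052 0.106 0 0; 1 0.052 0.106 0 0; 1 0.052 0.106 0 0; 1 0.052 0.106 0 0; 1 0.026 0.055 0.004 0; 1 0 0 0 0"
}}

```text
clock: 19.45
position: [0.3988, 0.2246, 0.306]
ee_rot: [0.075, 0.997, -0.0, -0.0]
ft_force: [-0.1, -0.4, -0.0]
grip_width: 0.215
grasp_force: 78.2
```

```bash
python3 - <<'E'
from h import *
import pickle
C={n:cam(n) for n in('scene','top','wrist')};C={n:cam(n) for n in('scene','top','wrist')};pickle.dump(C,open('c6.pkl','wb'))
A=pickle.load(open('c2.pkl','rb'))
T=manip.get_obs()['position'];print(T)
for n in('top','scene'):
  k=T+[.07,-.012,-.11];x,y=proj(C[n],[k])[0].astype(int)
  a=cv2.cvtColor(C[n]['pixels'],cv2.COLOR_RGB2GRAY)[y-30:y+30,x-30:x+30].astype(float)
  b=cv2.cvtColor(A[n]['pixels'],cv2.COLOR_RGB2GRAY)[y-30:y+30,x-30:x+30].astype(float)
  print(n,np.abs(a-b).mean(),(np.abs(a-b)>25).sum(),cv2.phaseCorrelate(a,b))
  def ax(c):
    p=c['pixels'].astype(int);m=((p[...,1]>p[...,0]*1.5)&(p[...,1]>p[...,2]*1.2)&(p[...,1]>40));m[:y-40]=0;m[y+30:]=0;m[:,:x-45]=0;m[:,x+30:]=0
    q=np.argwhere(m)[:,::-1].astype(float);w,V=np.linalg.eigh(np.cov(q.T));return len(q),q.mean(0),np.degrees(np.arctan2(*V[::-1,1]))
  print('now',ax(C[n]),'before',ax(A[n]))
E
python3 st.py
```

```text
[0.40013154 0.22222846 0.30677835]
top 1.801111111111111 44 ((-0.3909340671265191, 0.3272136952547662), 0.952298521134376)
now (178, array([161.34269663, 218.1741573 ]), np.float64(127.68456561086332)) before (179, array([161.00558659, 218.38547486]), np.float64(127.83674088146459))
scene 2.9775 43 ((-0.24055424287464788, -0.04181783866581412), 0.9961480758061654)
now (84, array([183.41666667, 152.29761905]), np.float64(-138.5057627547136)) before (75, array([183.2       , 152.46666667]), np.float64(-138.1095842139939))
{'clock': np.float64(19.75), 'position': array([0.4001, 0.2222, 0.3068]), 'ft_force': array([ 0.4958, -0.4651, -0.2763]), 'torque': array([-0.0436,  0.009 , -0.0393]), 'grip_width': np.float64(0.2126), 'grasp_force': np.float64(78.2461)}
```

Call:
{"fn": "arm_command", "kwargs": {
  "series": "1 -0.006 0 0.025 0; 1 -0.012 0 0.04 0; 1 -0.012 0 0.05 0; 1 -0.012 0 0.05 0; 1 -0.012 0 0.05 0; 1 -0.012 0 0.05 0; 1 -0.012 0 0.04 0; 1 -0.005 0 0.025 0; 1 0 0 0 0; 1 0 0 0 0"
}}

```text
clock: 21.0
position: [0.4327, 0.2182, 0.1752]
ee_rot: [0.077, 0.997, 0.0, 0.0]
ft_force: [0.4, -0.7, -0.3]
grip_width: 0.215
grasp_force: 78.3
```

```bash
python3 st.py
```

```text
{'clock': np.float64(21.0), 'position': array([0.4327, 0.2182, 0.1752]), 'ft_force': array([ 0.4104, -0.7319, -0.2841]), 'torque': array([ 0.0064,  0.058 , -0.0205]), 'grip_width': np.float64(0.2147), 'grasp_force': np.float64(78.2865)}
```

Call:
{"fn": "arm_command", "kwargs": {
  "series": "1 0 0 0.006 0; 1 0 0 0.006 0; 1 0 0 0.006 0; 1 0 0 0.004 0; 1 0 0 0 0; 1 0 0 0 0; 1 0 0 0 0; 1 0 0 0 0; 1 0 0 0 0; 1 0 0 0 0"
}}

```text
clock: 22.25
position: [0.4326, 0.218, 0.1659]
ee_rot: [0.077, 0.997, 0.0, 0.0]
ft_force: [0.3, -0.0, 0.3]
grip_width: 0.213
grasp_force: 78.2
```

```bash
python3 st.py
```

```text
{'clock': np.float64(22.25), 'position': array([0.4326, 0.218 , 0.1659]), 'ft_force': array([ 0.3392, -0.0322,  0.2875]), 'torque': array([-0.0163,  0.0379,  0.0239]), 'grip_width': np.float64(0.2131), 'grasp_force': np.float64(78.2163)}
```

Call:
{"fn": "arm_command", "kwargs": {
  "series": "1 0 0 0.003 0; 1 0 0 0.003 0; 1 0 0 0 0; 1 0 0 0 0; 1 0 0 0 0; 1 0 0 0 0; 1 0 0 0 0; 1 0 0 0 0; 1 0 0 0 0; 1 0 0 0 0"
}}

```text
clock: 23.5
position: [0.4326, 0.218, 0.1635]
ee_rot: [0.077, 0.997, 0.0, 0.0]
ft_force: [0.2, -0.6, -0.4]
grip_width: 0.21
grasp_force: 78.1
```

```bash
python3 st.py
```

```text
{'clock': np.float64(23.5), 'position': array([0.4326, 0.218 , 0.1635]), 'ft_force': array([ 0.1638, -0.5887, -0.421 ]), 'torque': array([ 0.0074, -0.2029,  0.0205]), 'grip_width': np.float64(0.21), 'grasp_force': np.float64(78.1154)}
```

Call:
{"fn": "arm_command", "kwargs": {
  "series": "1 0 0 0 0; 1 0 0 0 0; 0.7 0 0 0 0; 0.6 0 0 0 0; 0.5 0 0 0 0; 0.3 0 0 0 0; 0 0 0 0 0; 0 0 0 0 0; 0 0 0 0 0; 0 0 0 0 0",
  "newtons": 20
}}

```text
clock: 24.75
position: [0.4325, 0.218, 0.1635]
ee_rot: [0.077, 0.997, 0.0, -0.0]
ft_force: [-0.5, -0.5, -0.8]
grip_width: 0.998
grasp_force: 0.0
```

Call:
{"fn": "arm_command", "kwargs": {
  "series": "0 0 0 -0.02 0; 0 0 0 -0.05 0; 0 0 0 -0.06 0; 0 0 0 -0.06 0; 0 0 0 -0.06 0; 0 0.1 0 -0.02 0; 0 0.1 0 0 0; 0 0 0.1 0 0; 0 0 0.1 0 0; 0 0 0.1 0 0"
}}

```text
clock: 26.0
position: [0.372, 0.3501, 0.2723]
ee_rot: [0.077, 0.997, 0.001, 0.0]
ft_force: [0.7, -0.5, 0.1]
grip_width: 0.996
grasp_force: 0.0
```

```bash
python3 st.py; python3 - <<'E'
from h import *
import pickle
C={n:cam(n) for n in('scene','top','wrist')};pickle.dump(C,open('c7.pkl','wb'))
A=pickle.load(open('c0.pkl','rb'))
f=lambda c,n:cv2.resize(c[n]['pixels'][{'top':slice(150,250),'scene':slice(140,240)}[n],{'top':slice(120,253),'scene':slice(150,283)}[n],::-1],(400,300),interpolation=cv2.INTER_CUBIC)
cv2.imwrite('pics/f.png',np.vstack([np.hstack([f(A,'top'),f(A,'scene')]),np.hstack([f(C,'top'),f(C,'scene')])]))
E
```

```text
{'clock': np.float64(26.0), 'position': array([0.372 , 0.3501, 0.2723]), 'ft_force': array([ 0.7226, -0.5276,  0.114 ]), 'torque': array([-0.0067, -0.0463, -0.0461]), 'grip_width': np.float64(0.9961), 'grasp_force': np.float64(0.0)}
```

View pics/f.png

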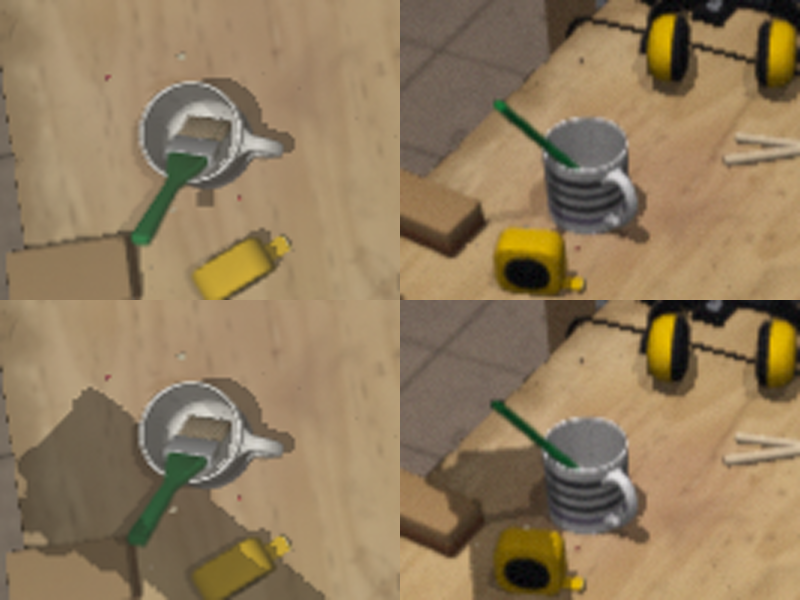

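The last picture shows the brush leaning on the mug's rim (handle end at about (140,535)) almost as it was at the start. The mug hasn't moved, and neither have the sanding block or tape measure.

Call:
{"fn": "arm_command", "kwargs": {
  "series": "0 0 0 0 0; 0 0 0 0 0; 0 0 0 0 0; 0 0 0 0 0; 0 0 0 0 0; 0 0 0 0 0; 0 0 0 0 0; 0 0 0 0 0; 0 0 0 0 0; 0 0 0 0 0"
}}

```text
clock: 27.4
position: [0.3719, 0.3488, 0.2715]
ee_rot: [0.077, 0.997, 0.0, -0.0]
ft_force: [0.2, -0.3, 0.4]
grip_width: 1.004
grasp_force: 0.0
```

```bash
python3 -c "
from workcell import manip
print(manip.hand_in())"
```

```text
the job is handed in; nothing more can be done
None
```

Handed in at 27.4 s: the brush pressed the plate at about 2.5 N for just under a second (a little over the half second asked) and is back in the mug bristles down, leaning on the rim; the mug, sanding block and tape measure are where they were, and I did not go near the paint jars.

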